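# Offer the marble dish to the gold bear's side

## Robot

A 7-joint arm with a two-finger parallel gripper is mounted at the origin on the work surface. World frame = base frame: x ahead of the robot, y to its left, z up, the work surface at z = 0. Lengths are in m, angles in rad, forces in N, time in s.
With the tool pointing down it reaches from about 0.4 to 0.85 m from the base axis. Payload 4.5 kg.
Tool frame: the origin (TCP) lies between the finger pads; the fingertips stand ahead of it and the grasp point (between the pads) is the TCP (ctrl.nose_length is the z of the fingertips in the tool frame, in m); z points along the fingers, y is the line along which they close (so a half turn about z gives the same grasp; the last joint's range is limited). The gripper opens to 85 mm and grips with 20 to 120 N. Pads are 22 mm wide; open, the fingers measure 114 mm over their backs; the gripper's body (76 mm by 85 mm) begins 54 mm behind the grasp point. The pads swing forward as they close: fully open they stand 13 mm farther back than shut.
Start: joints at [1.289, 0.689, -0.195, 1.565, 0.157, 0.902, -0.215], TCP at [0.194, -0.594, 0.25] pointing down, gripper open.
Joint ranges: [-3.01, 3.01], [-0.46, 2.08], [-1.47, 1.51], [0.13, 2.56], [-1, 4.14], [0.04, 2.09], [-2.66, 2.66]. Speed limits (rad/s): [2.57, 2.57, 3.14, 3.14, 3.14, 3.14, 3.14].

## Interface

Orientations are given as [roll, pitch, yaw] about the fixed x, y, z axes, in that order (R = Rz(yaw) Ry(pitch) Rx(roll)).
In Python, from cell import ctrl gives the robot as it stands.
- The arm moves only by the tool step_arm, never from a script. Its argument "commands" is a list of rows, each a list of 6 numbers: the shift along the tool's x, y, z each as a share of 0.03 m, from -1 to 1, then the turn, a rotation vector about the tool's x, y, z each as a share of 0.15 rad, from -1 to 1. A call has 1 to 8 rows; each row shifts and turns the commanded pose from where the row before left it, along the tool's axes as they then stand; what a row does not reach is not made up. A row lasts 1/10 s, in which the tool goes at most 50 mm and 8.59 degrees, less where a joint would pass 70% of its speed; a pose out of reach is approached as far as the arm can. A call with a number of a shift or a turn outside -1 to 1 is refused whole. A call with a gripper value outside its range is refused whole. "hand" is the opening, from 0 (shut) to 1 (fully open), set as the call begins (left out, the last holds). The fingers move at their own pace and stop on an object; "squeeze" is the grip in N (left out, the last holds). Time passes only in rows, so rows that do not move let the fingers close. It gives the time, the measured TCP pose, the force, the opening and the grip force at its end, in the units of the state.
- ctrl.state(): the state, without advancing time (a new reading comes with each control period).
- ctrl.snapshot(name): name is "scene" or "top" or "wrist"; returns the picture (400x640x3 uint8, red, green, blue); there is no depth.
- ctrl.camera_info(name): a dict with "fovy" (degrees; the focal length in pixels is half the picture's height over the tangent of half this angle, whatever the lens; pixels are square), "cx", "cy" (the principal point, pixels), "extrinsics" (4x4, takes a point from camera to world coordinates); the wrist camera has in their place "tool_from_camera" (4x4, takes a point from camera to tool coordinates, whose origin is the TCP and whose axes are the flange's). Camera axes: x right, y up, looking along -z (the intrinsics and any distortion apply to the point x, -y, -z); pixel columns grow to the right and rows downward; lengths in m; the calibration is good to about 2 mm. A picture is of the moment at which its call begins: read the wrist's pose just before it. camera_info takes no time and is no camera call.
- ctrl.close_job(): hands the job in; it is judged then, once.
Trained networks look in the newest picture that a camera, given by its name, has taken for a name from the list of things; names that differ only in an ending like _2 or _b are one class to them, and where a whole thing is asked for, a point or a joint stands for the part that bears it (a point fixed in the world has none). Each returns a list of dicts, best first, with "confidence" (0 to 1); they miss things now and then, are a little off and sometimes report something else, mostly with a low value. They report only what shows in the picture. A call takes as long as a camera call. They do not tell look-alikes from the thing itself.
- ctrl.spot_in(camera, label): "box" ([left, top, width, height] in pixels, round what is visible of it).
- ctrl.cut_out(camera, label): "region" (400x640 bool, what is visible of it) and "box" ([left, top, width, height] in pixels, round what is visible of it).
The state is a dict: "clock": time; "q": joint angles; "dq": joint speeds; "joint_torque": joint torques, N m; "eef_pos": TCP position; "eef_rot": TCP orientation; "wrist_force": force on the tool from outside, world axes, zero at the start; "wrist_torque": the same for the moment, N m; "width": finger opening in m; "grasp_force": force on a finger pad.
Only numpy, scipy, OpenCV 4.12 (cv2) and the standard library are available. Lean on these libraries where they do the work, as an engineer would, in place of code of your own. Each camera call takes 0.05 s, during which the arm holds its last target. There are 200 camera calls.

## Task

Draw the green-handled locking pin straight up out of the dish's red lug and park it in the yellow side notch of the stand, hanging by its collar, and let it go. Then lift the marble dish straight up by its wooden grip, and only in the air give it a quarter turn over its stand so that the red lug points to the side where the gold bear stands. Keep the dish level and the loose marble in its middle all the while, leave the toys around it alone, and finish still holding the dish, steady, about 8 cm above its seat.

Things in the scene. Friction and masses are not known exactly. Their poses are not given: they have to be found in the camera images.
- stand: Fixed stand, place and yaw vary. Origin: centre of its underside. Foot 140 mm across, seat disc 100 mm across, its top at z = 50 mm. On a side arm, both with tops at z = 50 and undersides at 20 mm: dark 34 mm block with the bore at x = +98, y = 0; yellow 40 mm block with the notch at x = +98, y = -80. The two bears stand about 210 mm from its axis, one to its +y and one to its -y.
- bore (a point): Mouth of the stand's bore, 10 mm wide, straight through its dark block, vertical; covered by the dish's red lug at the start.
- notch (a point): Middle of the parking notch, on the yellow block's top face. A U-shaped slot 13 mm wide through the block's whole height, open at top, bottom and towards the stand's +x; closed end 6.5 mm from this point. The pin's shank goes in from above or from the open side, until the collar rests on the block's top.
- dish: Loose marble dish, 0.25 to 0.42 kg, 156 mm across, blue inside, white rim 22 mm high. Origin: centre of its flat underside, z up. It starts resting on the seat, axes along the stand's. Inside is a shallow cone rising 5 degrees from the middle: the marble rolls off if tilted more or jerked. A thin steel bail spans it in its y-z plane (legs at y = +-78 mm, bar at z = 115 mm).
- lug (a point): Centre of the 11 mm hole in the dish's red lug, on its top face: 98 mm from the dish's axis along the dish's +x, 8 mm above its underside. The lug is 36 mm long, 32 mm wide, 8 mm thick.
- dish_grip (a point): Centre of the wooden grip block on top of the bail, straight above the dish's centre, z = 115 mm in the dish's frame: 18 mm thick along the dish's x (close the fingers along x), 56 mm long along y, 26 mm high. Free air for 75 mm below it.
- dish_middle (a point): Point fixed in the dish on its axis, 20.5 mm above its underside: where the marble's centre is when the marble lies in the middle.
- marble_center (a point): Centre of the loose orange marble, 25 mm across, 20 g. It starts in the middle of the dish.
- pin: Loose locking pin, upright at the start, in the lug's hole and the bore. Origin at the lower end of its shank, z up along it. Steel shank 8 mm across, z = 0 to 38 mm; brass collar 24 mm across, z = 38 to 42 mm; green cylindrical handle 16 mm across, z = 42 to 76 mm. At the start the collar rests on the red lug, so its shank reaches 30 mm down the bore.
- pin_collar (a point): Centre of the underside of the pin's collar, 38 mm above the pin's origin.
- bear_gold: Gold vinyl bear, 87 mm tall, 44 mm across, standing loose on the counter to the stand's +y or -y side (it varies). Origin under its feet.
- bear_blue: Blue vinyl bear of the same size on the stand's other side. Origin under its feet.
- blind_box: Yellow and red carton 60 x 60 x 85 mm, loose, a bystander. Origin under its centre.
- candy_jar: Green glass jar with red cap, 56 mm across, 85 mm tall, loose, a bystander. Origin under its centre.
- spin_top: Purple spinning top, 52 mm across, 45 mm tall, standing loose, a bystander. Origin under its centre.
- toy_car: Red toy car 70 x 36 x 35 mm, loose, a bystander. Origin under its centre.
There are look-alikes about, which are no part of the job. What is meant by the dish is not purple, and is the smaller of those in its own colour.

How it is judged:
By the outcome, as a careful person would: the job done as asked, in the order asked, and still so for the second after the job is handed in, while the arm keeps its last pose, push and grip.
It also fails if it takes over 58 s, if anything falls off the work surface, if the arm or the gripper's body presses on something with over 40 N, if the wrist force passes 120 N, or if a joint passes its speed limit or range.

## Working session

There is one attempt and no reset: what is moved stays moved. The work goes in short steps, Python scripts to look and compute and a tool call to move; the robot and the scene stay as the last step left them, time stands still between calls to the robot, and variables do not carry over. Pictures are saved under pics/ and viewed, at most 10 in all, crops included, and the job is handed in when it is done.

Besides the shell and the picture viewer there is one more tool, called after ">>>" by a JSON object that holds its "method" and its "body", one argument or row to a line. step_arm: Moves the arm, as the interface text tells. Shift numbers are shares of 0.03 m and turn numbers shares of 0.15 rad, none past 1 either way. Its arguments: {"type":"object","properties":{"commands":{"type":"array"},"hand":{"type":"number"},"squeeze":{"type":"number"}},"required":["commands"]}

```bash
ls; mkdir -p pics
python3 - <<'E'
from cell import ctrl
import cv2,numpy as np
np.set_printoptions(precision=4,suppress=True)
s=ctrl.state();print(s,ctrl.nose_length)
for n in ("scene","top","wrist"):
    im=ctrl.snapshot(n);cv2.imwrite(f"pics/{n}0.png",im[:,:,::-1]);print(n,ctrl.camera_info(n))
E
```

```text
pics
{'clock': 0.0, 'q': array([ 1.2888,  0.69  , -0.1945,  1.5664,  0.1573,  0.9025, -0.2151]), 'dq': array([-0.0012,  0.0004, -0.0001,  0.0002,  0.0009, -0.0003,  0.0008]), 'joint_torque': array([  0.0014, -53.9601,  -1.2666, -15.854 ,   0.0089,   0.0095,
         0.    ]), 'eef_pos': array([ 0.1939, -0.5935,  0.2494]), 'eef_rot': array([-3.1397,  0.0001,  0.3159]), 'wrist_force': array([ 0.295 ,  1.1048, -0.1111]), 'wrist_torque': array([0.0167, 0.0304, 0.0303]), 'grasp_force': 0.0, 'width': 0.08528071991519054} 0.019
scene {'fovy': 51.33949268967858, 'cx': 322.5056593695406, 'cy': 197.62779127483697, 'extrinsics': array([[ 0.6271, -0.4826,  0.6113,  1.0505],
       [ 0.7787,  0.4041, -0.4798, -0.3838],
       [-0.0155,  0.777 ,  0.6293,  0.6792],
       [ 0.    ,  0.    ,  0.    ,  1.    ]])}
top {'fovy': 51.3383594512241, 'cx': 316.60293847387584, 'cy': 199.96281249115373, 'extrinsics': array([[-0.0017,  0.9983, -0.0591,  0.4428],
       [-1.    , -0.0016,  0.0009,  0.0588],
       [ 0.0008,  0.0591,  0.9983,  1.153 ],
       [ 0.    ,  0.    ,  0.    ,  1.    ]])}
wrist {'fovy': 62.48468738656337, 'cx': 319.75866833926847, 'cy': 198.39924515917244, 'tool_from_camera': array([[-0.0008,  0.9586,  0.2848,  0.072 ],
       [ 1.    ,  0.0006,  0.0008, -0.0005],
       [ 0.0006,  0.2848, -0.9586, -0.1236],
       [ 0.    ,  0.    ,  0.    ,  1.    ]])}
```

View pics/top0.png

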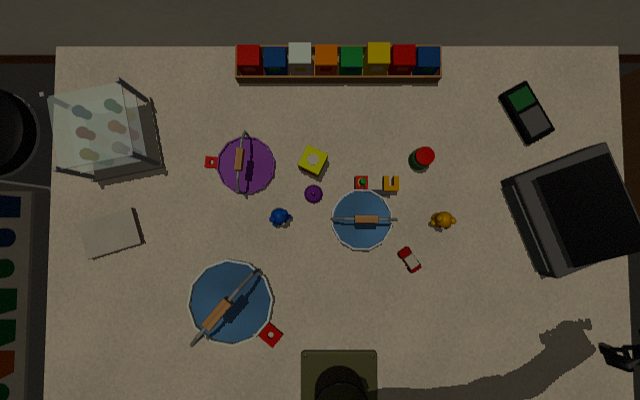

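View pics/scene0.png

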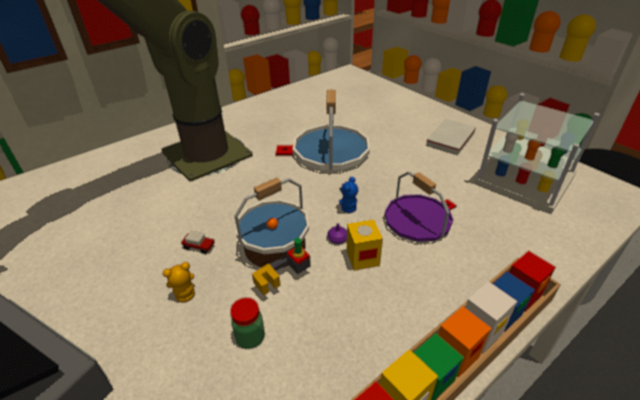

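The top view shows three dishes that could be mistaken for each other:
- purple at (246,165), ruled out by colour
- large blue at (231,302), ruled out by size
- small blue at (362,220), on the stand with the pin at (361,182) and the yellow notch at (391,184)

I choose the small blue dish. The gold bear is at (443,220), on the −y side. Next I measure and take a close crop to check.

```bash
cat > h.py <<'E'
from cell import ctrl
import cv2,numpy as np
from scipy.spatial.transform import Rotation as Ro
np.set_printoptions(precision=4,suppress=True)
def cam(n,s=None):
    i=ctrl.camera_info(n);f=200/np.tan(np.radians(i["fovy"])/2)
    if n=="wrist":
        T=np.eye(4);T[:3,:3]=Ro.from_euler("xyz",s["eef_rot"]).as_matrix();T[:3,3]=s["eef_pos"]
        E=T@i["tool_from_camera"]
    else:E=i["extrinsics"]
    return f,i["cx"],i["cy"],E
def ray(C,u,v):
    f,cx,cy,E=C;d=E[:3,:3]@np.array([(u-cx)/f,-(v-cy)/f,-1.]);return E[:3,3],d
def atz(C,u,v,z):
    o,d=ray(C,u,v);return o+d*(z-o[2])/d[2]
def proj(C,p):
    f,cx,cy,E=C;q=E[:3,:3].T@(np.asarray(p)-E[:3,3]);return np.array([cx+f*q[0]/-q[2],cy-f*q[1]/-q[2]])
def cen(m):
    v,u=np.nonzero(m);return u.mean()+0.0,v.mean()+0.0
E
python3 - <<'E'
from h import *
im=cv2.imread("pics/top0.png")
ctrl.snapshot("top");C=cam("top")
for l,z in [("dish",.066),("dish_grip",.178),("pin",.09),("stand",.05),("lug",.058),("bear_gold",.05),("bear_blue",.05),("blind_box",.085),("candy_jar",.085),("spin_top",.03),("toy_car",.03)]:
    for r in ctrl.cut_out("top",l)[:4]:
        print(l,round(r["confidence"],2),np.round(r["box"]),np.round(cen(r["region"]),1),atz(C,*cen(r["region"]),z))
a=im[130:280,250:470];a=cv2.resize(a,None,fx=3.6,fy=3.6,interpolation=cv2.INTER_CUBIC);cv2.imwrite("pics/c0.png",a)
E
```

```text
dish 0.83 [205. 135.  69.  57.] [243.4 163.9] [0.6023 0.2503 0.066 ]
dish 0.78 [331. 177.  65.  72.] [362.1 218. ] [ 0.4596 -0.0609  0.066 ]
dish 0.75 [372. 174.  26.  24.] [387.6 185.2] [ 0.5454 -0.1284  0.066 ]
dish 0.68 [185. 259. 102.  91.] [231.3 303.8] [0.2392 0.2782 0.066 ]
dish_grip 0.85 [189. 260.  95.  88.] [231.8 304.1] [0.2595 0.2545 0.178 ]
dish_grip 0.6 [330. 177.  65.  73.] [361.8 217.1] [ 0.4601 -0.0478  0.178 ]
dish_grip 0.59 [206. 130.  69.  61.] [243.8 163.9] [0.586  0.2296 0.178 ]
dish_grip 0.25 [396. 249.  25.  23.] [408.8 259.3] [ 0.3616 -0.1564  0.178 ]
pin 0.45 [357. 179.  14.   7.] [361.  181.3] [ 0.5535 -0.0562  0.09  ]
stand 0.7 [373. 174.  25.  21.] [387.8 185.2] [ 0.5471 -0.1317  0.05  ]
lug 0.92 [328. 173.  70.  75.] [361.4 217.1] [ 0.4623 -0.06    0.058 ]
lug 0.64 [186. 260.  99.  86.] [231.4 304.2] [0.2368 0.2796 0.058 ]
bear_gold 0.62 [433. 214.  25.  16.] [441.9 219.9] [ 0.4545 -0.2739  0.05  ]
bear_gold 0.32 [374. 177.  26.  20.] [387.9 185.2] [ 0.5472 -0.1321  0.05  ]
bear_blue 0.68 [272. 208.  20.  20.] [278.7 215.9] [0.4658 0.1583 0.05  ]
bear_blue 0.44 [330. 175.  66.  75.] [361.7 217.5] [ 0.4612 -0.0617  0.05  ]
blind_box 0.75 [297. 144.  28.  30.] [312.3 160.4] [0.6085 0.0687 0.085 ]
candy_jar 0.87 [409. 150.  25.  19.] [421.3 157. ] [ 0.6168 -0.2132  0.085 ]
spin_top 0.6 [305. 186.  16.  18.] [312.7 193. ] [0.528  0.0683 0.03  ]
toy_car 0.65 [397. 249.  25.  23.] [409.  259.5] [ 0.3489 -0.1897  0.03  ]
toy_car 0.42 [407. 148.  28.  20.] [420.8 157.2] [ 0.6251 -0.2259  0.03  ]
toy_car 0.17 [370. 179.  30.  19.] [387.1 186.3] [ 0.546  -0.1332  0.03  ]
```

View pics/c0.png

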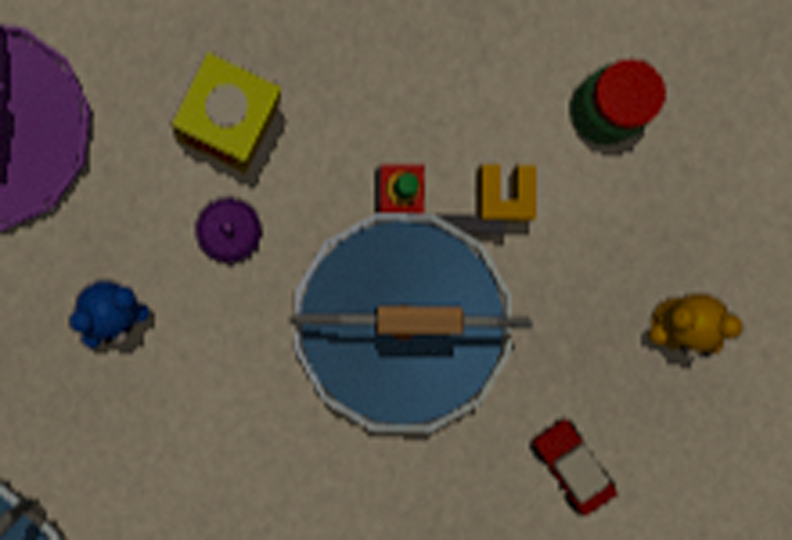

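The crop confirms the small blue dish on its stand. Its grip is at (366,219), the pin's handle at (363,181), the notch at (391,184) open toward +x, and the gold bear on the −y side. The stand's yaw is near 0.

Run:
```python
from h import *
C=cam("top")
def c(u,v,z): return atz(C,250+(u+.5)/3.6-.5,130+(v+.5)/3.6-.5,z)
for n,p in dict(rim=(403,326,.072),grip=(419.5,320,.178),pin=(406,185,.096),blk=(508,193,.05),gl=(377,318,.178),gr=(463,322,.178),bl=(292,321,.165),br=(531,323,.165)).items(): print(n,c(*p))
print(ctrl.state()["clock"])
```

```text
rim [ 0.4539 -0.0588  0.072 ]
grip [ 0.4567 -0.0581  0.178 ]
pin [ 0.5535 -0.0592  0.096 ]
blk [ 0.5523 -0.1397  0.05  ]
gl [ 0.4581 -0.0304  0.178 ]
gr [ 0.4554 -0.0863  0.178 ]
bl [0.4564 0.0244 0.165 ]
br [ 0.4548 -0.1331  0.165 ]
0.75
```

>>> {"method": "step_arm", "body": {
  "commands": [
    [0.65,-1,0,0,0,0.73],
    [0.65,-1,0,0,0,0.73],
    [0.65,-1,0,0,0,0.73],
    [0.65,-1,0,0,0,0],
    [0.65,-1,0,0,0,0],
    [0.65,-1,0,0,0,0],
    [0.65,-1,0,0,0,0]
  ],
  "hand": 1
}}

```text
clock: 1.45
eef_pos: [0.3131, -0.3743, 0.2505]
eef_rot: [3.141, -0.001, -0.013]
wrist_force: [0.9, 0.6, 0.0]
width: 0.0854
grasp_force: 0.0
```

>>> {"method": "step_arm", "body": {
  "commands": [
    [0.65,-1,0,0,0,0],
    [0.65,-1,0,0,0,0],
    [0.65,-1,0,0,0,0],
    [0.65,-1,0,0,0,0],
    [0.65,-1,0,0,0,0],
    [0.65,-1,0,0,0,0],
    [0,0,0,0,0,0]
  ]
}}

```text
clock: 2.15
eef_pos: [0.4353, -0.1917, 0.2506]
eef_rot: [-3.139, -0.004, -0.003]
wrist_force: [-0.1, -1.0, -0.0]
width: 0.0855
grasp_force: 0.0
```

>>> {"method": "step_arm", "body": {
  "commands": [
    [0.79,-0.89,0,0,0,0],
    [0.79,-0.89,0.2,0,0,0],
    [0.79,-0.89,0.4,0,0,0],
    [0.79,-0.89,0.4,0,0,0],
    [0.75,-0.85,0.5,0,0,0],
    [0,0,0.5,0,0,0],
    [0,0,0,0,0,0]
  ]
}}

```text
clock: 2.85
eef_pos: [0.5496, -0.0655, 0.1885]
eef_rot: [-3.141, 0.004, -0.011]
wrist_force: [-1.2, -0.1, 0.9]
width: 0.0856
grasp_force: 0.0
```

Run:
```python
from h import *
s=ctrl.state();im=ctrl.snapshot("wrist");cv2.imwrite("pics/w1.png",im[:,:,::-1]);C=cam("wrist",s)
print(s["clock"],s["eef_pos"],s["eef_rot"],s["q"])
for l in ("pin","lug","stand","dish_grip"):
    for r in ctrl.cut_out("wrist",l)[:3]:
        print(l,round(r["confidence"],2),np.round(r["box"]),np.round(cen(r["region"]),1),atz(C,*cen(r["region"]),.08))
```

```text
2.85 [ 0.5496 -0.0655  0.1885] [-3.1415  0.0039 -0.0109] [ 0.0496  0.6797 -0.0239  1.8474  0.0259  0.6187 -1.5718]
pin 0.89 [300. 179.  25.  35.] [312.3 193.4] [ 0.5559 -0.0596  0.08  ]
lug 0.74 [  0.  46.  54. 157.] [ 21.4 132.6] [0.6021 0.1412 0.08  ]
lug 0.58 [204. 163. 227. 202.] [313.7 285.8] [ 0.4792 -0.0593  0.08  ]
lug 0.52 [  1. 362.  16.  17.] [  5.4 368.2] [0.4009 0.2104 0.08  ]
stand 0.89 [268. 156. 167.  69.] [388.1 190.4] [ 0.5575 -0.1149  0.08  ]
dish_grip 0.94 [206. 165. 220. 195.] [313.8 286.1] [ 0.4789 -0.0594  0.08  ]
dish_grip 0.62 [  0. 361.  16.  21.] [  5.4 368.2] [0.4009 0.2103 0.08  ]
dish_grip 0.58 [  1.  47.  54. 161.] [ 21.5 132.9] [0.6019 0.1413 0.08  ]
```

View pics/w1.png

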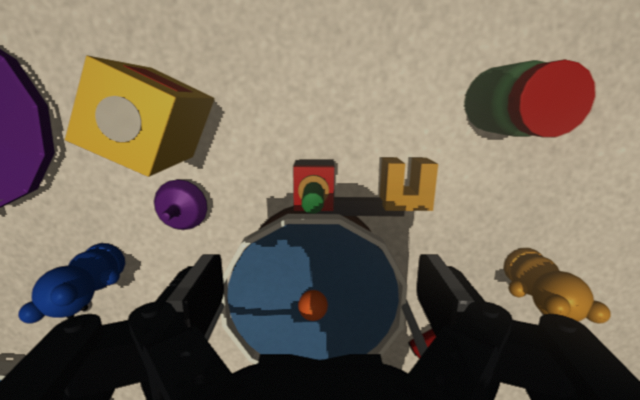

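Run:
```python
from h import *
s=ctrl.state();C=cam("wrist",s);im=cv2.imread("pics/w1.png")
hsv=cv2.cvtColor(im,cv2.COLOR_BGR2HSV).astype(int)
H,S,V=hsv[...,0],hsv[...,1],hsv[...,2]
g=np.zeros(H.shape,bool);g[150:240,280:345]=((H>45)&(H<85)&(S>100))[150:240,280:345]
v,u=np.nonzero(g);print("green",g.sum(),u.min(),u.max(),v.min(),v.max(),cen(g))
p=np.array([.555,-.0595,0])
for z in(.062,.096):print(proj(C,p+[0,0,z]))
def fit(q):  # stand pose -> overlay points
    x,y,a=q;R=np.array([[np.cos(a),-np.sin(a)],[np.sin(a),np.cos(a)]]);return lambda a_,b,z:proj(C,np.r_[R@[a_,b]+[x,y],z])
F=fit((.457,-.0595,-.012))
o=im.copy()[140:250,260:460];k=4;o=cv2.resize(o,None,fx=k,fy=k,interpolation=cv2.INTER_CUBIC)
def L(P):
    q=[((F(*p)-[260,140]+.5)*k-.5).round().astype(int) for p in P]
    cv2.polylines(o,[np.array(q)],True,(255,0,255),1)
L([(118,-100,50),(78,-100,50),(78,-60,50),(118,-60,50)] and [(.118,-.1,.05),(.078,-.1,.05),(.078,-.06,.05),(.118,-.06,.05),(.118,-.0735,.05),(.098-.0,-.0735,.05),(.0915,-.08,.05),(.098,-.0865,.05),(.118,-.0865,.05)])
L([(.098+.008*np.cos(t),.008*np.sin(t),.096) for t in np.arange(0,6.3,.3)])
L([(.098+.012*np.cos(t),.012*np.sin(t),.062) for t in np.arange(0,6.3,.3)])
L([(.078*np.cos(t),.078*np.sin(t),.072) for t in np.arange(0,6.3,.05)])
cv2.imwrite("pics/o1.png",o)
```

```text
green 434 302 323 184 212 (np.float64(311.96774193548384), np.float64(200.19354838709677))
[310.2316 189.4434]
[308.8894 202.0518]
```

View pics/o1.png

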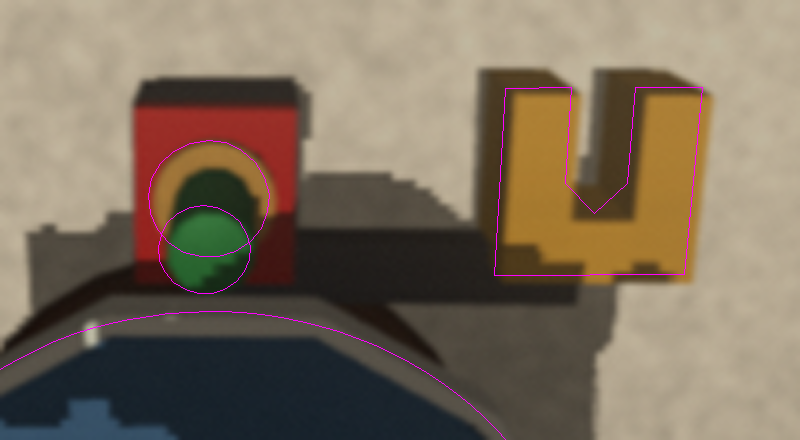

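The overlay fits to about 1.5 mm: the pin is at about (0.5555, −0.061) and the stand's yaw is about −0.025. I now descend over the pin.

>>> {"method": "step_arm", "body": {
  "commands": [
    [0.2,-0.16,0,0,0,0.06],
    [0,0,0.6,0,0,0],
    [0,0,0.8,0,0,0],
    [0,0,0.8,0,0,0],
    [0,0,0.7,0,0,0],
    [0,0,0.4,0,0,0],
    [0,0,0.1,0,0,0],
    [0,0,0,0,0,0]
  ]
}}

```text
clock: 3.9
eef_pos: [0.557, -0.0614, 0.0885]
eef_rot: [3.142, -0.0, -0.022]
wrist_force: [-0.3, -0.1, 0.1]
width: 0.0856
grasp_force: 0.0
```

Run:
```python
from h import *
s=ctrl.state();im=ctrl.snapshot("wrist");cv2.imwrite("pics/w2.png",im[:,:,::-1]);C=cam("wrist",s)
print(s["eef_pos"],s["eef_rot"])
for l in ("pin",):
    for r in ctrl.cut_out("wrist",l)[:2]: print(r["confidence"],r["box"],cen(r["region"]),proj(C,s["eef_pos"]),atz(C,*cen(r["region"]),.082))
```

```text
[ 0.557  -0.0614  0.0885] [ 3.1415 -0.0005 -0.0219]
0.62 [296.6, 234.4, 41.2, 77.0] (np.float64(316.6327372764787), np.float64(269.8837689133425)) [320.8579 278.2923] [ 0.5574 -0.0595  0.082 ]
```

View pics/w2.png

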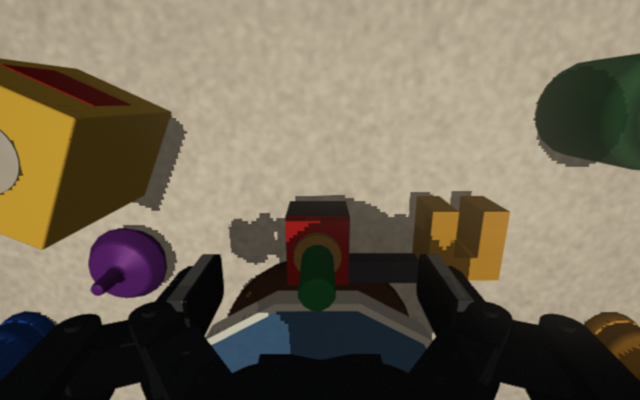

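The handle at (317,270) sits about 1.5 mm to +y of the middle of the fingers (320). I correct that and close gently.

>>> {"method": "step_arm", "body": {
  "commands": [
    [0,-0.04,0.06,0,0,0],
    [0,0,0,0,0,0],
    [0,0,0,0,0,0],
    [0,0,0,0,0,0],
    [0,0,0,0,0,0],
    [0,0,0,0,0,0],
    [0,0,0,0,0,0],
    [0,0,0,0,0,0]
  ],
  "hand": 0,
  "squeeze": 40
}}

```text
clock: 4.8
eef_pos: [0.5567, -0.0602, 0.0867]
eef_rot: [3.142, -0.0, -0.022]
wrist_force: [-1.0, 0.1, 3.6]
width: 0.0145
grasp_force: 39.0
```

>>> {"method": "step_arm", "body": {
  "commands": [
    [0,0,-0.1,0,0,0],
    [0,0,-0.2,0,0,0],
    [0,0,-0.3,0,0,0],
    [0,0,-0.4,0,0,0],
    [0,0,-0.4,0,0,0],
    [0,0,-0.4,0,0,0],
    [0,0,-0.2,0,0,0],
    [0,0,0,0,0,0]
  ]
}}

```text
clock: 5.6
eef_pos: [0.5574, -0.0603, 0.1478]
eef_rot: [3.141, -0.002, -0.022]
wrist_force: [1.1, 0.7, -1.4]
width: 0.0148
grasp_force: 38.9
```

>>> {"method": "step_arm", "body": {
  "commands": [
    [0,0.4,0,0,0,0],
    [0,0.7,0,0,0,0],
    [0,0.7,0,0,0,0],
    [0,0.6,0,0,0,0],
    [0,0.27,0,0,0,0],
    [0,0,0,0,0,0],
    [0,0,0,0,0,0]
  ]
}}

```text
clock: 6.3
eef_pos: [0.5548, -0.1395, 0.1462]
eef_rot: [-3.141, 0.001, -0.021]
wrist_force: [-1.0, 0.9, -0.6]
width: 0.0151
grasp_force: 39.0
```

Run:
```python
from h import *
s=ctrl.state();im=ctrl.snapshot("wrist");cv2.imwrite("pics/w3.png",cv2.resize(im[150:330,200:440,::-1],None,fx=3,fy=3,interpolation=cv2.INTER_CUBIC));C=cam("wrist",s)
print(s["eef_pos"],s["eef_rot"])
```

```text
[ 0.5548 -0.1395  0.1462] [-3.1406  0.0005 -0.0211]
```

View pics/w3.png

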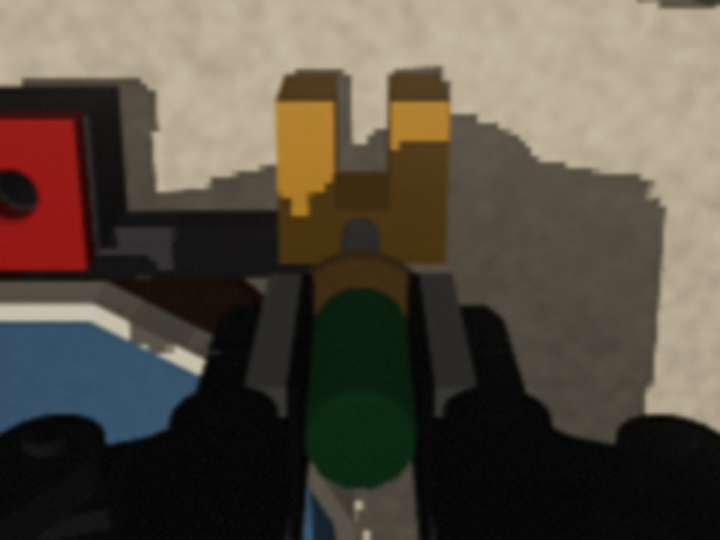

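The pin hangs in the fingers with its shank at (360,235), in line with the slot's middle at (362,208).

Run:
```python
from h import *
s=ctrl.state();C=cam("wrist",s)
f=lambda u,v,z:atz(C,200+u/3,150+v/3,z)
print("end",f(362,208,.05),"blk front",f(362,262,.05),"blk far L,R",f(306,101,.05),f(420,100,.05),"lughole",f(12,193,.058))
print("collar front edge",f(360,252,.038+.0805+.002), "tip far edge",f(360,218,.0815))
```

```text
end [ 0.5459 -0.1388  0.05  ] blk front [ 0.5321 -0.1385  0.05  ] blk far L,R [ 0.5722 -0.1265  0.05  ] [ 0.5719 -0.1526  0.05  ] lughole [ 0.5541 -0.0595  0.058 ]
collar front edge [ 0.5643 -0.1388  0.1205] tip far edge [ 0.5554 -0.1385  0.0815]
```

>>> {"method": "step_arm", "body": {
  "commands": [
    [0.02,0,0.3,0,0,0],
    [0,0,0.4,0,0,0],
    [0,0,0.4,0,0,0],
    [0,0,0.4,0,0,0],
    [0,0,0.4,0,0,0],
    [0,0,0.25,0,0,0],
    [0,0,0.05,0,0,0],
    [0,0,0,0,0,0]
  ]
}}

```text
clock: 7.15
eef_pos: [0.5555, -0.1403, 0.0802]
eef_rot: [3.142, 0.0, -0.022]
wrist_force: [0.1, -0.6, -0.4]
width: 0.0148
grasp_force: 39.0
```

>>> {"method": "step_arm", "body": {
  "commands": [
    [0,0,0.04,0,0,0],
    [0,0,0.03,0,0,0],
    [0,0,0,0,0,0],
    [0,0,0,0,0,0]
  ]
}}

```text
clock: 7.55
eef_pos: [0.5558, -0.1404, 0.0788]
eef_rot: [3.141, -0.001, -0.022]
wrist_force: [0.6, -0.6, 0.0]
width: 0.0142
grasp_force: 39.0
```

>>> {"method": "step_arm", "body": {
  "commands": [
    [0,0,0.04,0,0,0],
    [0,0,0,0,0,0],
    [0,0,0,0,0,0]
  ]
}}

```text
clock: 7.85
eef_pos: [0.5559, -0.1404, 0.0786]
eef_rot: [3.141, -0.001, -0.022]
wrist_force: [-2.1, 0.8, 10.6]
width: 0.0145
grasp_force: 40.2
```

Contact at 10 N means the collar is on the block. I release it.

>>> {"method": "step_arm", "body": {
  "commands": [
    [0,0,0,0,0,0],
    [0,0,0,0,0,0],
    [0,0,0,0,0,0],
    [0,0,0,0,0,0],
    [0,0,0,0,0,0]
  ],
  "hand": 0.6
}}

```text
clock: 8.35
eef_pos: [0.5554, -0.1403, 0.077]
eef_rot: [3.142, 0.0, -0.022]
wrist_force: [-0.2, 0.1, -0.3]
width: 0.0511
grasp_force: 0.0
```

>>> {"method": "step_arm", "body": {
  "commands": [
    [0,0,-0.2,0,0,0],
    [0,0,-0.5,0,0,0],
    [0,0,-0.9,0,0,0],
    [0,0,-1,0,0,0],
    [0,0,-1,0,0,0],
    [0,0,-1,0,0,0],
    [0,0,-0.7,0,0,0],
    [0,0,0,0,0,0]
  ]
}}

```text
clock: 9.15
eef_pos: [0.5576, -0.1408, 0.2407]
eef_rot: [3.14, -0.008, -0.022]
wrist_force: [1.0, -0.5, -0.4]
width: 0.0509
grasp_force: 0.0
```

Run:
```python
from h import *
s=ctrl.state();im=ctrl.snapshot("wrist");a=im[:,:,::-1];C=cam("wrist",s)
b=ctrl.snapshot("scene")[200:320,200:340,::-1]
t=ctrl.snapshot("top")[150:260,310:420,::-1]
cv2.imwrite("pics/m4.png",np.hstack([cv2.resize(a[:,100:540],(440,400)),cv2.resize(b,(350,300),interpolation=2) if 0 else cv2.resize(b,(360,400),interpolation=2)]))
cv2.imwrite("pics/t4.png",t)
print(s["eef_pos"],s["eef_rot"],s["q"],s["width"])
for r in ctrl.cut_out("wrist","pin")[:2]: print(r["confidence"],r["box"],cen(r["region"]),atz(C,*cen(r["region"]),.072))
```

```text
[ 0.5576 -0.1408  0.2407] [ 3.1402 -0.0079 -0.022 ] [ 0.194   0.6275 -0.0452  1.7434  0.0388  0.7636 -1.4632] 0.050905503894434
0.75 [308.9, 173.7, 21.8, 25.4] (np.float64(318.57773851590105), np.float64(186.29505300353358)) [ 0.5555 -0.1394  0.072 ]
```

View pics/m4.png

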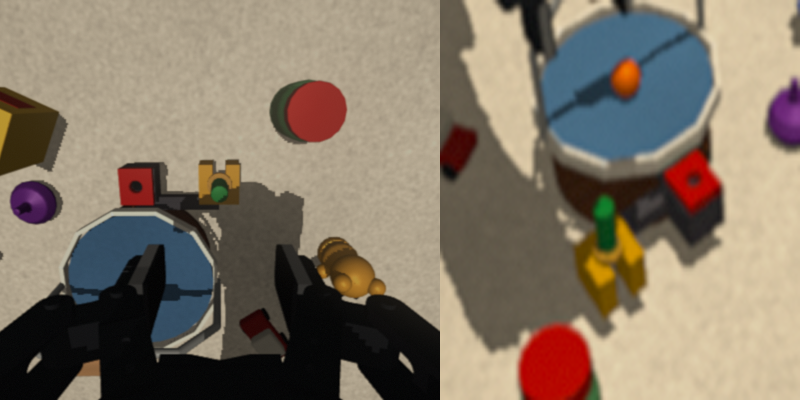

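The pin hangs upright by its collar in the yellow notch (left image, (220,190)), and the marble is still in the middle of the dish. I now turn the tool to grip the dish.

>>> {"method": "step_arm", "body": {
  "commands": [
    [0,0,0,0,0,-0.95],
    [0,0,0,0,0,-0.95],
    [0,0,0,0,0,-0.95],
    [0,0,0,0,0,-0.95],
    [0,0,0,0,0,-0.95],
    [0,0,0,0,0,-0.95],
    [0,0,0,0,0,-0.95],
    [0,0,0,0,0,-0.95]
  ],
  "hand": 1
}}

```text
clock: 10.15
eef_pos: [0.5547, -0.1402, 0.235]
eef_rot: [-3.139, 0.001, 1.124]
wrist_force: [-0.8, -0.1, -0.5]
width: 0.0853
grasp_force: 0.0
```

>>> {"method": "step_arm", "body": {
  "commands": [
    [0,0,0,0,0,-0.95],
    [0,0,0,0,0,-0.95],
    [0,0,0,0,0,-0.95],
    [0,0,0,0,0,0]
  ]
}}

```text
clock: 10.55
eef_pos: [0.5547, -0.1404, 0.235]
eef_rot: [-3.139, -0.001, 1.546]
wrist_force: [0.9, 0.1, -0.1]
width: 0.0852
grasp_force: 0.0
```

>>> {"method": "step_arm", "body": {
  "commands": [
    [0.667,-0.83,0,0,0,0],
    [0.667,-0.83,0,0,0,0],
    [0.667,-0.83,0,0,0,0],
    [0.667,-0.83,0,0,0,0],
    [0,0,0,0,0,0],
    [0,0,0,0,0,0]
  ]
}}

```text
clock: 11.15
eef_pos: [0.4577, -0.0576, 0.2361]
eef_rot: [-3.141, 0.0, 1.544]
wrist_force: [0.6, -0.7, 0.3]
width: 0.0856
grasp_force: 0.0
```

Run:
```python
from h import *
s=ctrl.state();im=ctrl.snapshot("wrist");C=cam("wrist",s)
a=np.ascontiguousarray(im[:,:,::-1])
cv2.imwrite("pics/w5.png",a)
print(s["eef_pos"],s["eef_rot"],s["q"],proj(C,[.457,-.058,.178]))
for e in[(.009,.028),(.009,-.028),(-.009,.028),(-.009,-.028)]:print(proj(C,np.array([.457,-.058,.178])+np.r_[Ro.from_euler("z",-.025).as_matrix()[:2,:2]@e,0]))
```

```text
[ 0.4577 -0.0576  0.2361] [-3.1412  0.0004  1.5444] [ 0.355   0.5381 -0.5037  2.0481  0.4184  0.6554 -0.4525] [319.6585 229.6426]
[335.4157 183.6137]
[334.385  272.0128]
[303.6808 183.6726]
[305.1395 272.0543]
```

View pics/w5.png

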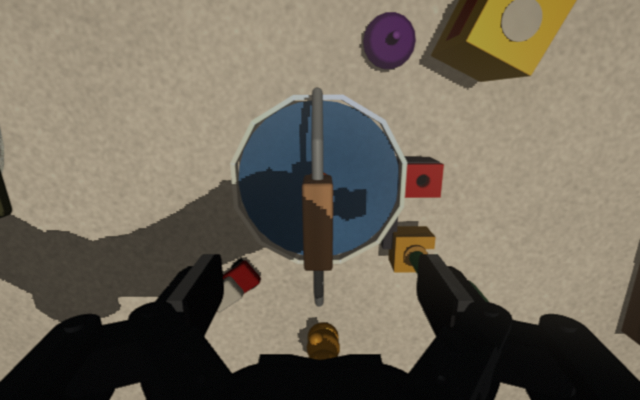

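The grip block's top shows at u 303–332, v 178–270, so it is about 1.2 mm to −x of the TCP. I correct and descend.

>>> {"method": "step_arm", "body": {
  "commands": [
    [0,-0.04,0.3,0,0,0],
    [0,0,0.5,0,0,0],
    [0,0,0.5,0,0,0],
    [0,0,0.5,0,0,0],
    [0,0,0.4,0,0,0],
    [0,0,0.17,0,0,0],
    [0,0,0,0,0,0],
    [0,0,0,0,0,0]
  ]
}}

```text
clock: 12.0
eef_pos: [0.4571, -0.0579, 0.1651]
eef_rot: [3.141, -0.0, 1.545]
wrist_force: [0.4, -0.2, -0.3]
width: 0.0858
grasp_force: 0.0
```

>>> {"method": "step_arm", "body": {
  "commands": [
    [0,0,0,0,0,0],
    [0,0,0,0,0,0],
    [0,0,0,0,0,0],
    [0,0,0,0,0,0],
    [0,0,0,0,0,0],
    [0,0,0,0,0,0],
    [0,0,0,0,0,0],
    [0,0,0,0,0,0]
  ],
  "hand": 0,
  "squeeze": 40
}}

```text
clock: 12.8
eef_pos: [0.4569, -0.0577, 0.1653]
eef_rot: [3.141, 0.0, 1.546]
wrist_force: [-0.9, 0.3, 5.4]
width: 0.0172
grasp_force: 40.5
```

>>> {"method": "step_arm", "body": {
  "commands": [
    [0,0,0,0,0,0],
    [0,0,0,0,0,0],
    [0,0,-0.03,0,0,0],
    [0,0,-0.06,0,0,0],
    [0,0,-0.09,0,0,0],
    [0,0,-0.12,0,0,0],
    [0,0,-0.15,0,0,0],
    [0,0,-0.15,0,0,0]
  ],
  "squeeze": 70
}}

```text
clock: 13.6
eef_pos: [0.4567, -0.0578, 0.1835]
eef_rot: [-3.142, 0.0, 1.546]
wrist_force: [-0.6, 0.6, -2.5]
width: 0.0172
grasp_force: 68.3
```

Run:
```python
from h import *
s=ctrl.state();print(s["eef_pos"],s["eef_rot"],s["wrist_force"],s["wrist_torque"])
C=cam("scene");im=ctrl.snapshot("scene");cv2.imwrite("pics/s6.png",im[:,:,::-1])
for r in ctrl.cut_out("scene","marble_center")[:2]: print(r["confidence"],r["box"],cen(r["region"]))
dz=s["eef_pos"][2]-.1652
print(proj(C,[.457,-.058,.0705+dz]),proj(C,[.457,-.058,.0705]))
```

```text
[ 0.4567 -0.0578  0.1835] [-3.1416  0.0001  1.5458] [-0.6394  0.581  -2.5329] [ 0.0169 -0.0059  0.0067]
0.44 [266.6, 214.1, 11.8, 7.0] (np.float64(271.438202247191), np.float64(216.5056179775281))
[271.4101 216.6265] [272.1913 222.9289]
```

The marble is dead centre. I continue the lift.

>>> {"method": "step_arm", "body": {
  "commands": [
    [0,0,-0.05,0,0,0],
    [0,0,-0.1,0,0,0],
    [0,0,-0.15,0,0,0],
    [0,0,-0.2,0,0,0],
    [0,0,-0.2,0,0,0],
    [0,0,-0.2,0,0,0],
    [0,0,-0.2,0,0,0],
    [0,0,-0.2,0,0,0]
  ]
}}

```text
clock: 14.5
eef_pos: [0.4567, -0.0578, 0.2227]
eef_rot: [3.141, 0.0, 1.546]
wrist_force: [0.2, -0.5, -3.2]
width: 0.0171
grasp_force: 68.4
```

>>> {"method": "step_arm", "body": {
  "commands": [
    [0,0,-0.2,0,0,0],
    [0,0,-0.2,0,0,0],
    [0,0,-0.15,0,0,0],
    [0,0,-0.1,0,0,0],
    [0,0,-0.07,0,0,0],
    [0,0,-0.03,0,0,0],
    [0,0,0,0,0,0],
    [0,0,0,0,0,0]
  ]
}}

```text
clock: 15.3
eef_pos: [0.4566, -0.0578, 0.2444]
eef_rot: [-3.141, 0.0, 1.546]
wrist_force: [0.4, -0.2, -3.4]
width: 0.0172
grasp_force: 68.4
```

>>> {"method": "step_arm", "body": {
  "commands": [
    [0,0,0,0,0,0.05],
    [0,0,0,0,0,0.1],
    [0,0,0,0,0,0.15],
    [0,0,0,0,0,0.2],
    [0,0,0,0,0,0.25],
    [0,0,0,0,0,0.3],
    [0,0,0,0,0,0.3],
    [0,0,0,0,0,0.3]
  ]
}}

```text
clock: 16.1
eef_pos: [0.4568, -0.0577, 0.2446]
eef_rot: [3.141, 0.0, 1.295]
wrist_force: [-0.4, 0.1, -2.5]
width: 0.0169
grasp_force: 68.4
```

>>> {"method": "step_arm", "body": {
  "commands": [
    [0,0,0,0,0,0.3],
    [0,0,0,0,0,0.3],
    [0,0,0,0,0,0.3],
    [0,0,0,0,0,0.3],
    [0,0,0,0,0,0.3],
    [0,0,0,0,0,0.3],
    [0,0,0,0,0,0.3],
    [0,0,0,0,0,0.3]
  ]
}}

```text
clock: 16.9
eef_pos: [0.4568, -0.0577, 0.2446]
eef_rot: [3.141, -0.0, 0.935]
wrist_force: [-0.3, -0.3, -2.9]
width: 0.0173
grasp_force: 68.4
```

>>> {"method": "step_arm", "body": {
  "commands": [
    [0,0,0,0,0,0.3],
    [0,0,0,0,0,0.3],
    [0,0,0,0,0,0.3],
    [0,0,0,0,0,0.3],
    [0,0,0,0,0,0.3],
    [0,0,0,0,0,0.3],
    [0,0,0,0,0,0.3],
    [0,0,0,0,0,0.3]
  ]
}}

```text
clock: 17.7
eef_pos: [0.4568, -0.0576, 0.2446]
eef_rot: [3.142, -0.0, 0.575]
wrist_force: [-0.2, 0.2, -2.4]
width: 0.0169
grasp_force: 68.4
```

>>> {"method": "step_arm", "body": {
  "commands": [
    [0,0,0,0,0,0.3],
    [0,0,0,0,0,0.3],
    [0,0,0,0,0,0.3],
    [0,0,0,0,0,0.3],
    [0,0,0,0,0,0.3],
    [0,0,0,0,0,0.3],
    [0,0,0,0,0,0.3],
    [0,0,0,0,0,0.3]
  ]
}}

```text
clock: 18.5
eef_pos: [0.4569, -0.0575, 0.2446]
eef_rot: [-3.142, -0.0, 0.215]
wrist_force: [-0.0, -0.0, -4.4]
width: 0.0173
grasp_force: 68.4
```

>>> {"method": "step_arm", "body": {
  "commands": [
    [0,0,0,0,0,0.3],
    [0,0,0,0,0,0.3],
    [0,0,0,0,0,0.3],
    [0,0,0,0,0,0.25],
    [0,0,0,0,0,0.2],
    [0,0,0,0,0,0.14],
    [0,0,0,0,0,0.09],
    [0,0,0,0,0,0.04]
  ]
}}

```text
clock: 19.3
eef_pos: [0.4568, -0.0577, 0.2446]
eef_rot: [3.142, -0.0, -0.025]
wrist_force: [-0.4, -0.3, -4.1]
width: 0.0168
grasp_force: 68.4
```

>>> {"method": "step_arm", "body": {
  "commands": [
    [0,0,0,0,0,0],
    [0,0,0,0,0,0],
    [0,0,0,0,0,0],
    [0,0,0,0,0,0],
    [0,0,0,0,0,0],
    [0,0,0,0,0,0]
  ]
}}

```text
clock: 19.9
eef_pos: [0.4567, -0.0578, 0.2446]
eef_rot: [3.142, 0.0, -0.025]
wrist_force: [-0.0, -0.0, -4.1]
width: 0.0169
grasp_force: 68.4
```

Run:
```python
from h import *
s=ctrl.state();print(s["eef_pos"],s["eef_rot"],s["dq"])
C=cam("scene");im=ctrl.snapshot("scene");tp=ctrl.snapshot("top")
for r in ctrl.cut_out("scene","marble_center")[:2]: print(r["confidence"],r["box"],cen(r["region"]))
print(proj(C,[s["eef_pos"][0],s["eef_pos"][1],.0705+.079]))
cv2.imwrite("pics/f.png",np.hstack([cv2.resize(im[130:330,140:340,::-1],(400,400),interpolation=2),cv2.resize(tp[140:280,310:450,::-1],(400,400),interpolation=2)]))
```

```text
[ 0.4567 -0.0578  0.2446] [ 3.1415  0.     -0.0247] [-0.0001 -0.0002  0.     -0.0005  0.0036  0.0005  0.0015]
0.46 [264.6, 193.6, 10.0, 6.3] (np.float64(268.18978102189783), np.float64(194.64963503649636))
[268.6726 194.3339]
```

View pics/f.png

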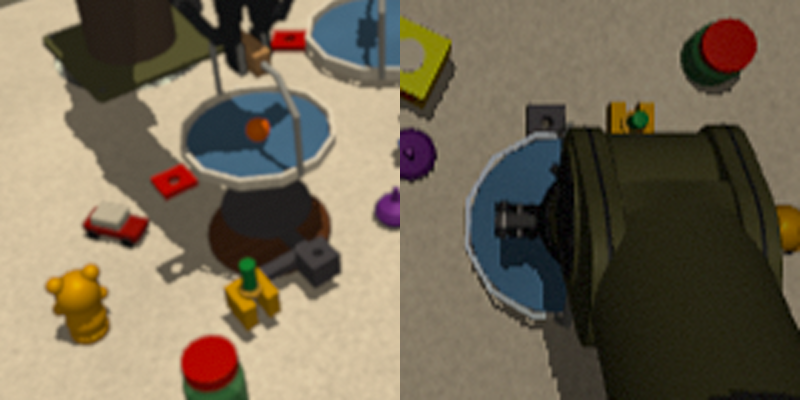

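The dish is level and held 7.9 cm above its seat, with the lug pointing to the gold bear's side, the marble in the middle and the pin parked. I hand the job in.

```bash
python3 -c "
from cell import ctrl
print(ctrl.close_job())"
```

```text
the job is handed in; nothing more can be done
None
```

I parked the pin in the yellow notch and handed the job in at about 20 s, holding the dish level about 8 cm above its seat, with the red lug toward the gold bear, the marble centred and the toys untouched.

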